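# Find the full storage tube by feel and stand it in the tray

### The job

Three identical closed storage tubes lie on the bench and one of them is full, which cannot be seen but is plain from its weight. Feel for it by raising the tubes by the two lugs at their cap ends, then stand the full one gently in the steel tray, upright on its foot with the cap on top, and let go. Leave the two light tubes lying about where they are, and do not knock over the small white dropper bottle.

Things in the scene. Friction and masses are not known exactly. Their poses are not given: they have to be found in the camera images.
- tube_a: one of three identical closed square tubes, grey with a white cap, 170 mm long, 46 x 46 mm, lying on the bench. Origin: middle of the side it lies on, half-way along; x runs from the flat foot (x = -85 mm) to the cap's end (+85 mm), z up as found. Two of the three weigh about 0.16 kg, one (any of them, unseen) 0.59 to 0.77 kg; the contents sit half-way along.
- tube_b: one of three identical closed square tubes, grey with a white cap, 170 mm long, 46 x 46 mm, lying on the bench. Origin: middle of the side it lies on, half-way along; x runs from the flat foot (x = -85 mm) to the cap's end (+85 mm), z up as found. Two of the three weigh about 0.16 kg, one (any of them, unseen) 0.59 to 0.77 kg; the contents sit half-way along.
- tube_c: one of three identical closed square tubes, grey with a white cap, 170 mm long, 46 x 46 mm, lying on the bench. Origin: middle of the side it lies on, half-way along; x runs from the flat foot (x = -85 mm) to the cap's end (+85 mm), z up as found. Two of the three weigh about 0.16 kg, one (any of them, unseen) 0.59 to 0.77 kg; the contents sit half-way along.
- tube_a_lugs (a point): point midway between the two black half-round lugs on the cap's left and right sides (tube x = +70 mm, z = 23 mm, 155 mm from the foot). They stand out 5 mm, 18 mm-ball domes, 56 mm over both (tube's y). Gripped by the lugs a tube can turn between the fingers (stiffly, the harder the grip): raising the full one pivots it up on its foot until it hangs near upright; a light one may stay level. Axes as the tube's.
- tube_b_lugs (a point): point midway between the two black half-round lugs on the cap's left and right sides (tube x = +70 mm, z = 23 mm, 155 mm from the foot). They stand out 5 mm, 18 mm-ball domes, 56 mm over both (tube's y). Gripped by the lugs a tube can turn between the fingers (stiffly, the harder the grip): raising the full one pivots it up on its foot until it hangs near upright; a light one may stay level. Axes as the tube's.
- tube_c_lugs (a point): point midway between the two black half-round lugs on the cap's left and right sides (tube x = +70 mm, z = 23 mm, 155 mm from the foot). They stand out 5 mm, 18 mm-ball domes, 56 mm over both (tube's y). Gripped by the lugs a tube can turn between the fingers (stiffly, the harder the grip): raising the full one pivots it up on its foot until it hangs near upright; a light one may stay level. Axes as the tube's.
- steel_tray: shallow steel tray, fixed to the bench, 154 x 244 mm over the rim and 21 mm high, inside about 138 (x) x 228 (y) mm, floor 2 mm thick. Origin: centre of its underside; y along its long side, z up.
- dropper: small white dropper bottle, 28 mm in diameter, 66 mm high, standing loose between two of the tubes near the robot's edge of the bench. Origin: centre of its underside, z up.
Not all that is in view belongs to the job. Leave any orange look-alike of the tube_b alone. Leave any blue look-alike of the tube_a alone.

How it is judged (in metres and radians):
At the end, for the whole second after the job is handed in: The full tube stands on the floor of the steel tray, cap up, within 0.1 rad of vertical, at rest, its weight (over 3.5 N) borne by the tray; the two light tubes lie flat (within 0.12 rad) and at rest, less than 80 mm from where they started; the dropper bottle stands (((contact force between steel_tray and tube_a above 3.5 N and angle between tube_a's own x axis and vertical below 0.1 rad and height (world z) of tube_a below 0.097 m and linear speed of each of tube_a, tube_b, tube_c below 0.02 m/s and angle between tube_b's own x axis and vertical between 1.45 and 1.69 rad and distance of each of tube_b, tube_c from where it was at the start of the episode below 0.08 m and angle between tube_c's own x axis and vertical between 1.45 and 1.69 rad) or (contact force between steel_tray and tube_b above 3.5 N and angle between tube_b's own x axis and vertical below 0.1 rad and height (world z) of tube_b below 0.097 m and linear speed of each of tube_b, tube_a, tube_c below 0.02 m/s and angle between tube_a's own x axis and vertical between 1.45 and 1.69 rad and distance of each of tube_a, tube_c from where it was at the start of the episode below 0.08 m and angle between tube_c's own x axis and vertical between 1.45 and 1.69 rad) or (contact force between steel_tray and tube_c above 3.5 N and angle between tube_c's own x axis and vertical below 0.1 rad and height (world z) of tube_c below 0.097 m and linear speed of each of tube_c, tube_a, tube_b below 0.02 m/s and angle between tube_a's own x axis and vertical between 1.45 and 1.69 rad and distance of each of tube_a, tube_b from where it was at the start of the episode below 0.08 m and angle between tube_b's own x axis and vertical between 1.45 and 1.69 rad)) and angle between dropper's own z axis and vertical below 0.3 rad); the robot touches nothing.
It fails at once if a tube hits or is pressed on the tray with more than 60 N (contact force between steel_tray and tube_a above 60 N or contact force between steel_tray and tube_b above 60 N or contact force between steel_tray and tube_c above 60 N).
It fails at once if the dropper bottle is knocked over (angle between dropper's own z axis and vertical above 0.6 rad).
It also fails if it takes over 72 s, if anything falls off the work surface, if the arm or the gripper's body presses on something with over 40 N, if the wrist force passes 120 N, or if a joint passes its speed limit or range.

### The arm

A 6-joint arm with a two-finger parallel gripper is mounted at the origin on a cart in front of the work surface, level with it; the furniture and walls round the work are solid. World frame = base frame: x ahead of the robot, y to its left, z up, the work surface at z = 0. Lengths are in mm, angles in rad, forces in N, time in s.
With the tool pointing down it reaches from about 275 to 1000 mm from the base axis. Payload 8.4 kg.
Tool frame: the origin (TCP) lies on the centre line of the jaws, within the pads' length; the fingertips stand 22 mm ahead of it and the grasp point (between the pads) lies 3 mm ahead of it; z points along the fingers, y is the direction in which the jaws open and shut (so a half turn about z gives the same grasp; the last joint's range is limited). The gripper opens to 85 mm and grips with 20 to 120 N. Pads are 22 mm wide; open, the fingers measure 114 mm over their backs; the gripper's body (76 mm by 85 mm) begins 54 mm behind the grasp point. The pads swing forward as they close: fully open they stand 13 mm farther back than shut.
Start: joints at [-1.227, 0.353, 1.633, -0, 1.155, -0.002], TCP at [211.842, -588.006, 253.281] pointing down, gripper open.
Joint ranges: [-2.63, 2.63], [-0.92, 2.1], [0.06, 2.66], [-1.3, 4.44], [0, 2.69], [-3.02, 3.02]. Speed limits (rad/s): [2.22, 2.22, 2.79, 3.14, 3.14, 3.14].

### API

Orientations are given as [roll, pitch, yaw] about the fixed x, y, z axes, in that order (R = Rz(yaw) Ry(pitch) Rx(roll)).
In Python, from rig import r gives the robot as it stands.
- The arm moves only by the tool carry_out, never from a script. Its argument "rows" is text: rows parted by semicolons, each of 5 numbers parted by spaces: the opening, from 0 (shut) to 1 (fully open), then the shift along the tool's x, y, z in units of 30 mm (1.0 is 30 mm), then the turn about the tool's z in units of 8 degrees (1.0 is 8 degrees). A call has 1 to 12 rows; each row shifts and turns the commanded pose from where the row before left it, along the tool's axes as they then stand; what a row does not reach is not made up. A row lasts 1/8 s, in which the tool goes at most 62.5 mm and 10.7 degrees, less where a joint would pass 70% of its speed; a pose out of reach is approached as far as the arm can. A call is refused whole if a number of a shift passes 1 or a number of a turn 1, either way. A call with a gripper value outside its range is refused whole. The fingers move at their own pace and stop on an object; "newtons" is the grip in N (left out, the last holds). Time passes only in rows, so rows that do not move let the fingers close. It gives the time, the measured TCP pose, the force and the opening at its end, in the units of the state.
- r.sense(): the state, without advancing time (a new reading comes with each control period).
- r.grab_frame(name): name is "scene" or "side" or "wrist"; returns the picture (384x512x3 uint8, blue, green, red); there is no depth.
- r.get_calibration(name): a dict with "intrinsics" (3x3 intrinsics, pixels), "position" and "rotation" of the camera in the world. Camera axes: x right, y up, looking along -z (the intrinsics and any distortion apply to the point x, -y, -z); pixel columns grow to the right and rows downward; lengths in mm; the calibration is good to about 2 mm. A picture is of the moment at which its call begins: read the wrist's pose just before it. get_calibration takes no time and is no camera call; for the wrist camera it gives the pose at the moment of the call.
- r.sign_off(): hands the job in, once; it reports no verdict.
The state is a dict: "clock": time; "qpos": joint angles; "qvel": joint speeds; "joint_efforts": joint torques, N m; "eef_pos": TCP position; "tcp_rot": TCP orientation; "contact_force": force on the tool from outside, world axes, zero at the start; "wrist_torque": the same for the moment, N m; "opening": opening from 0.0 (shut) to 1.0 (fully open).
Only numpy, scipy, OpenCV 4.12 (cv2) and the standard library are available. Lean on these libraries where they do the work, as an engineer would, in place of code of your own. Each camera call takes 0.05 s, during which the arm holds its last target.

## Working session

There is one attempt and no reset: what is moved stays moved. The work goes in short steps, Python scripts to look and compute and a tool call to move; the robot and the scene stay as the last step left them, time stands still between calls to the robot, and variables do not carry over. Pictures are saved under pics/ and viewed, and the job is handed in when it is done.

Besides the shell and the picture viewer there is one more tool, called after ">>>" as name(argument=value, ...), one argument or row to a line, values as JSON. carry_out: Moves the arm, as the interface text tells. Its arguments: {"type":"object","properties":{"rows":{"type":"string"},"newtons":{"type":"number"}},"required":["rows"]}

```bash
mkdir -p pics; ls
python3 - <<'E'
from rig import r
import cv2,numpy as np
for n in ("scene","side","wrist"):
    c=r.get_calibration(n); print(n,{k:np.round(np.array(v),3).tolist() for k,v in c.items() if k in("intrinsics","position","rotation")}, [k for k in c])
    cv2.imwrite(f"pics/{n}0.png",r.grab_frame(n))
print(r.sense())
E
```

```text
pics
scene {'intrinsics': [[378.621, 0.0, 254.928], [0.0, 378.621, 192.38], [0.0, 0.0, 1.0]], 'position': [-109.69, 598.647, 939.224], 'rotation': [0.857, -0.014, -2.481]} ['intrinsics', 'position', 'rotation']
side {'intrinsics': [[433.757, 0.0, 254.386], [0.0, 433.757, 189.415], [0.0, 0.0, 1.0]], 'position': [327.409, 575.969, 1301.125], 'rotation': [0.573, 0.012, -2.938]} ['intrinsics', 'position', 'rotation']
wrist {'intrinsics': [[265.948, 0.0, 256.393], [0.0, 265.948, 193.851], [0.0, 0.0, 1.0]], 'position': [288.367, -560.113, 373.481], 'rotation': [-0.324, 0.002, -1.224]} ['intrinsics', 'position', 'rotation']
{'clock': 0.15, 'qpos': array([-1.22743131e+00,  3.53500357e-01,  1.63395205e+00, -1.96166482e-05,
        1.15520000e+00, -2.42106077e-03]), 'qvel': array([-0.00128869, -0.00210165, -0.00232946, -0.00204262, -0.00053897,
        0.00119886]), 'joint_efforts': array([-7.40494488e-04, -6.05635929e+01, -3.42343354e+01, -3.67675204e-05,
        6.09878232e-03, -1.03794144e-05]), 'eef_pos': array([ 211.70464445, -587.69683554,  252.7318855 ]), 'tcp_rot': array([-3.14053286e+00,  1.53726049e-05,  3.45794012e-01]), 'contact_force': array([0.25007828, 0.26469598, 0.49242285]), 'wrist_torque': array([-4.58425592e-05,  2.14270711e-02,  4.02899765e-02]), 'opening': 1.0015636641504762}
```

View pics/scene0.png

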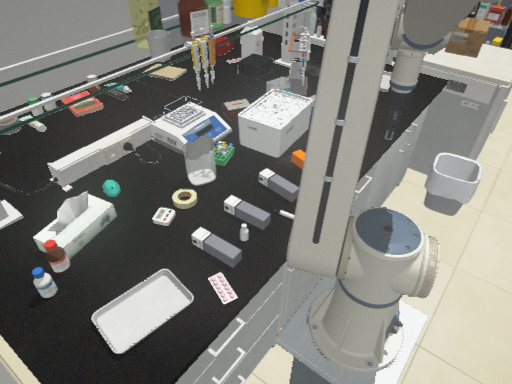

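View pics/side0.png

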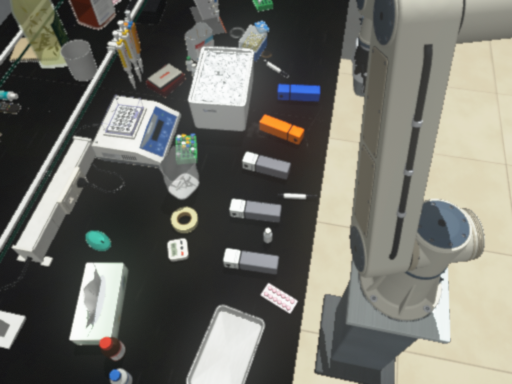

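View pics/wrist0.png

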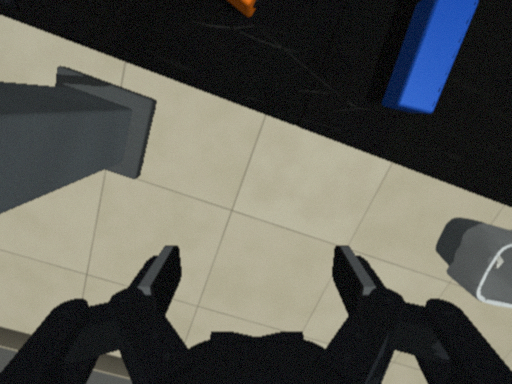

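The side view shows three grey tubes with white caps at about (251,261), (256,210) and (267,165). The blue one (298,93) and orange one (282,129) are look-alikes. The dropper is at (267,236) and the tray at about (230,350). Next I'll enlarge and measure.

```bash
cat > h.py <<'E'
import cv2,numpy as np
from scipy.spatial.transform import Rotation as Ro
def cam(c):
    K=np.array(c["intrinsics"]);p=np.array(c["position"],float);R=Ro.from_euler("xyz",c["rotation"]).as_matrix()
    return K,p,R
def ray(c,u,v):
    K,p,R=cam(c); d=np.linalg.inv(K)@[u,v,1]; return p,R@np.array([d[0],-d[1],-d[2]])
def onz(c,u,v,z):
    p,d=ray(c,u,v); return p+d*(z-p[2])/d[2]
def proj(c,P):
    K,p,R=cam(c); q=R.T@(np.array(P,float)-p); w=K@np.array([q[0],-q[1],-q[2]]); return w[:2]/w[2]
def two(c1,u1,c2,u2):
    p1,d1=ray(c1,*u1);p2,d2=ray(c2,*u2)
    A=np.c_[d1,-d2]; s=np.linalg.lstsq(A,p2-p1,rcond=None)[0]
    a,b=p1+d1*s[0],p2+d2*s[1]; return (a+b)/2,np.linalg.norm(a-b)
E
python3 - <<'E'
import cv2
a=cv2.imread("pics/side0.png")[140:384,170:330]; cv2.imwrite("pics/sidecrop.png",cv2.resize(a[:145],None,fx=4,fy=4,interpolation=cv2.INTER_CUBIC)[:, :])
a=cv2.imread("pics/side0.png")[285:384,170:330]; cv2.imwrite("pics/sidetray.png",cv2.resize(a,None,fx=4,fy=4,interpolation=cv2.INTER_CUBIC))
a=cv2.imread("pics/scene0.png")[160:360,80:310]; cv2.imwrite("pics/scenecrop.png",cv2.resize(a,None,fx=3,fy=3,interpolation=cv2.INTER_CUBIC))
E
```

```text
(no output)
```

View pics/sidecrop.png

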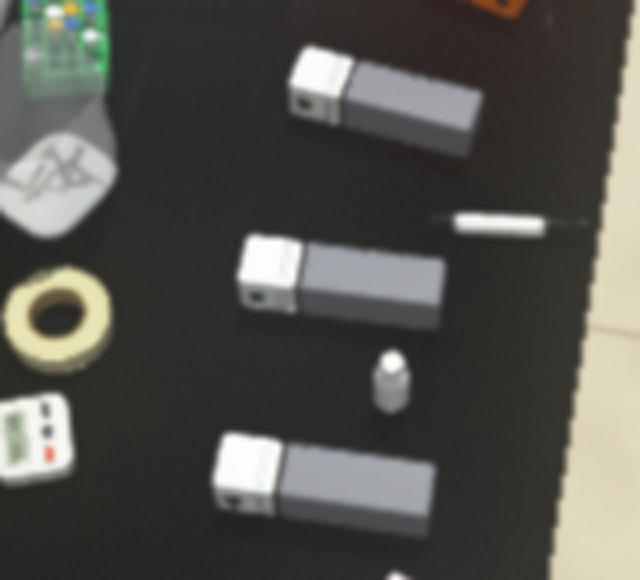

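View pics/scenecrop.png

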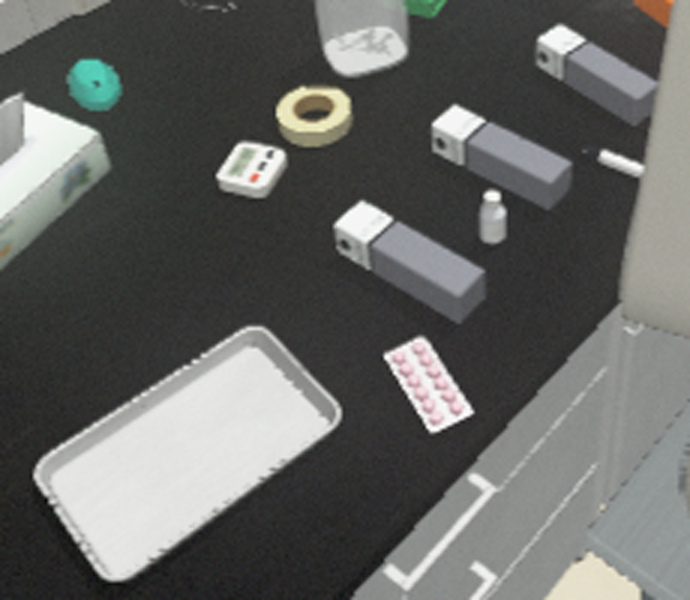

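View pics/sidetray.png

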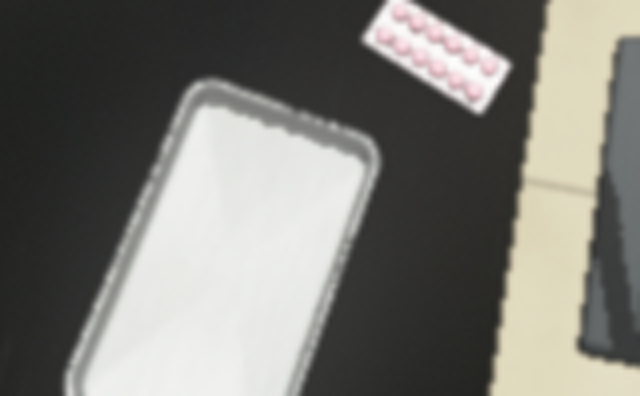

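Run:
```python
from rig import r
from h import *
s=r.get_calibration("side"); c=r.get_calibration("scene")
T={"T1":[(308,46),(483,91),(471,133),(290,88)],"T2":[(249,235),(446,259),(443,303),(238,283)],"T3":[(226,432),(436,461),(432,510),(214,482)]}
for n,q in T.items():
    P=np.array([onz(s,u/4+170-.4,v/4+140-.4,46)[:2] for u,v in q]); 
    e1=P[0]-P[1];e2=P[3]-P[2];ax=e1+e2
    print(n,P.round(0).tolist(),"L",np.linalg.norm(e1).round(),np.linalg.norm(e2).round(),"W",np.linalg.norm(P[0]-P[3]).round(),np.linalg.norm(P[1]-P[2]).round(),"ctr",P.mean(0).round(1),"yaw",np.degrees(np.arctan2(ax[1],ax[0])).round(1))
# scene: top corners
S={"T1":[(560,25),(659,83),(642,100),(538,48)],"T2":[(458,104),(572,161),(553,183),(432,131)],"T3":[(362,202),(486,273),(465,298),(335,226)]}
for n,q in S.items():
    P=np.array([onz(c,u/3+80-.3,v/3+160-.3,46)[:2] for u,v in q]); 
    e1=P[0]-P[1];e2=P[3]-P[2];ax=e1+e2
    print(n,P.round(0).tolist(),"L",np.linalg.norm(e1).round(),np.linalg.norm(e2).round(),"W",np.linalg.norm(P[0]-P[3]).round(),np.linalg.norm(P[1]-P[2]).round(),"ctr",P.mean(0).round(1),"yaw",np.degrees(np.arctan2(ax[1],ax[0])).round(1))
# tray mask both
P=np.array([onz(c,u/3+80-.3,v/3+160-.3,21)[:2] for u,v in [(255,326),(342,414),(115,580),(35,470)]]); print("tray",P.round(),P.mean(0))
for k in range(4): print(np.linalg.norm(P[k]-P[(k+1)%4]))
im=cv2.imread("pics/scene0.png");m=((im.min(2)>140)).astype(np.uint8);cs,_=cv2.findContours(m,0,2)
for k in cs:
    a=cv2.contourArea(k)
    if a>2000 and 100<k[:,0,0].mean()<200 and k[:,0,1].mean()>250:
        w=np.array([onz(c,u,v,21)[:2] for u,v in k[:,0]],np.float32); print("tray rect",a,cv2.minAreaRect(w))
# dropper
print("dropper base", onz(c,492/3+80,240/3+160,0), onz(s,391/4+170,410/4+140,0), two(c,(490/3+80,194/3+160),s,(391/4+170,352/4+140)))
```

```text
T1 [[568.0, -372.0], [403.0, -352.0], [406.0, -305.0], [574.0, -322.0]] L 166.0 168.0 W 50.0 48.0 ctr [ 487.9 -337.6] yaw -6.3
T2 [[574.0, -164.0], [406.0, -173.0], [401.0, -131.0], [572.0, -116.0]] L 168.0 172.0 W 48.0 43.0 ctr [ 488.5 -145.8] yaw 4.0
T3 [[550.0, 19.0], [382.0, 10.0], [378.0, 51.0], [549.0, 62.0]] L 168.0 171.0 W 43.0 41.0 ctr [464.9  35.6] yaw 3.2
T1 [[567.0, -365.0], [403.0, -347.0], [402.0, -308.0], [560.0, -309.0]] L 165.0 158.0 W 57.0 40.0 ctr [ 482.9 -332.3] yaw -3.5
T2 [[569.0, -164.0], [405.0, -170.0], [401.0, -129.0], [562.0, -109.0]] L 164.0 162.0 W 56.0 42.0 ctr [ 484.5 -142.9] yaw 4.5
T3 [[546.0, 24.0], [378.0, 17.0], [373.0, 55.0], [544.0, 67.0]] L 168.0 171.0 W 43.0 38.0 ctr [460.1  40.8] yaw 3.0
tray [[528. 198.]
 [388. 216.]
 [422. 445.]
 [561. 427.]] [474.97582079 321.38993551]
141.21180220442903
231.40640467454065
139.92600016203397
231.43162574792393
tray rect 4323.0 ((475.5255432128906, 321.9087219238281), (243.31689453125, 154.17832946777344), 81.36581420898438)
dropper base [425.72808949 -52.8708735    0.        ] [427.29979091 -46.92862596   0.        ] (array([433.34459666, -64.07010365,  61.6720976 ]), np.float64(7.338792321331217))
```

T1 and T2/T3 have consistent lengths (about 170) and widths (about 46) in both views. The tray measures 243 x 154, as it should. I'll move over T1's cap first.

>>> carry_out(
  rows="1 0 0 0 1; 1 0 0 0 1; 1 0 0 0 1; 1 1 -1 0 0; 1 1 -1 0 0; 1 1 -1 0 0; 1 1 -1 0 0; 1 1 -1 0 0; 1 1 -1 0 0; 1 1 -1 0 0; 1 1 -1 0 0; 1 1 -1 0 0",
  newtons=30,
)

```text
clock: 1.65
eef_pos: [501.7, -337.3, 253.1]
tcp_rot: [-3.141, 0.0, -0.073]
contact_force: [1.1, -0.1, 0.7]
opening: 1.0
```

```bash
cat > look.py <<'E'
import sys
from rig import r
from h import *
n,f=sys.argv[1],sys.argv[2]
cc=r.get_calibration(n); im=r.grab_frame(n); cv2.imwrite(f"pics/{f}.png",im)
s=r.sense(); print(round(s["clock"],2),s["eef_pos"].round(1),s["tcp_rot"].round(3),"F",s["contact_force"].round(2),"T",s["wrist_torque"].round(2),"op",round(s["opening"],3))
import pickle; pickle.dump(cc,open(f"pics/{f}.pkl","wb"))
E
python3 look.py wrist w1
```

```text
1.7 [ 505.  -334.5  253.2] [-3.14e+00 -2.00e-03 -7.20e-02] F [1.91 1.74 0.14] T [ 0.08 -0.08 -0.03] op 0.999
```

View pics/w1.png

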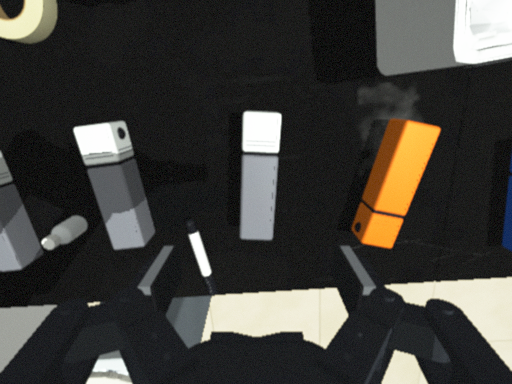

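The wrist view shows T1's top face: cap corners at (244,111) and (282,111), foot corners at (241,240) and (274,240). T2 is on the left, with its cap at (100,140). The orange look-alike is on the right.

Run:
```python
from h import *
import pickle
c=pickle.load(open("pics/w1.pkl","rb"))
print(c)
im=cv2.imread("pics/w1.png"); a=im[100:250,60:300]; cv2.imwrite("pics/w1c.png",cv2.resize(a,None,fx=3,fy=3))
def rep(n,q):
    P=np.array([onz(c,u,v,46)[:2] for u,v in q]); ax=P[0]-P[1]+P[3]-P[2]; ax/=np.linalg.norm(ax); m=P.mean(0)
    print(n,P.round(0).tolist(),"ctr",m.round(1),"yaw",np.degrees(np.arctan2(ax[1],ax[0])).round(1),"lug",(m+70*ax).round(1))
rep("T1",[(243,111),(240,240),(274,240),(282,111)])
```

```text
{'intrinsics': array([[265.94759553,   0.        , 256.39288435],
       [  0.        , 265.94759553, 193.8510373 ],
       [  0.        ,   0.        ,   1.        ]]), 'position': array([ 582.99750206, -343.70395667,  373.91509271]), 'rotation': array([-0.32527924,  0.00173867, -1.64295735])}
T1 [[577.0, -327.0], [407.0, -308.0], [404.0, -355.0], [573.0, -373.0]] ctr [ 490.2 -340.4] yaw -6.3 lug [ 559.8 -348.1]
```

View pics/w1c.png

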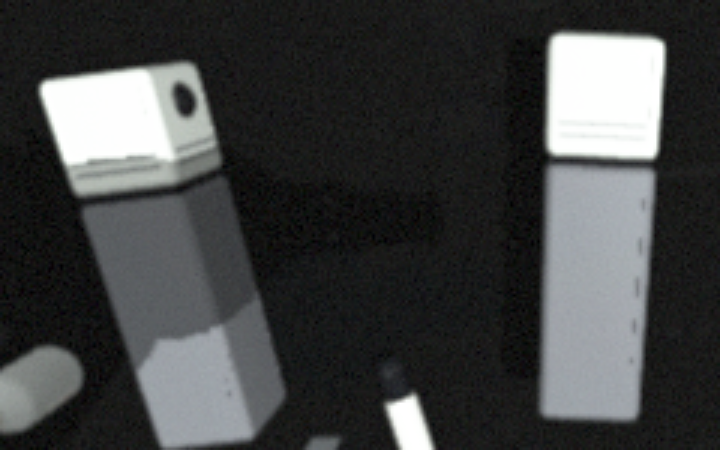

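>>> carry_out(
  rows="1 1 0 0 0.26; 1 0.95 0.08 0 0; 1 0 0 1 0; 1 0 0 1 0; 1 0 0 1 0; 1 0 0 1 0; 1 0 0 1 0; 1 0 0 0 0; 1 0 0 0 0",
)

```text
clock: 2.82
eef_pos: [559.2, -346.5, 104.2]
tcp_rot: [3.141, -0.001, -0.109]
contact_force: [-0.0, 0.4, 0.6]
opening: 1.001
```

```bash
python3 look.py wrist w2
python3 - <<'E'
from h import *
import pickle
c=pickle.load(open("pics/w1.pkl","rb"))
q=[(40/3+60,82/3+100),(160/3+60,447/3+100),(250/3+60,438/3+100),(148/3+60,66/3+100)]
P=np.array([onz(c,u,v,46)[:2] for u,v in q]); ax=P[0]-P[1]+P[3]-P[2]; ax/=np.linalg.norm(ax); m=P.mean(0)
print(P.round(0).tolist(),"ctr",m.round(1),"yaw",np.degrees(np.arctan2(ax[1],ax[0])).round(1),"lug",(m+70*ax).round(1))
E
```

```text
2.88 [ 559.5 -346.7  104.7] [ 3.141e+00 -2.000e-03 -1.090e-01] F [-0.68  0.99 -0.26] T [ 0.03 -0.06 -0.03] op 1.001
[[573.0, -122.0], [406.0, -129.0], [407.0, -172.0], [576.0, -167.0]] ctr [ 490.3 -147.6] yaw 2.3 lug [ 560.3 -144.8]
```

View pics/w2.png

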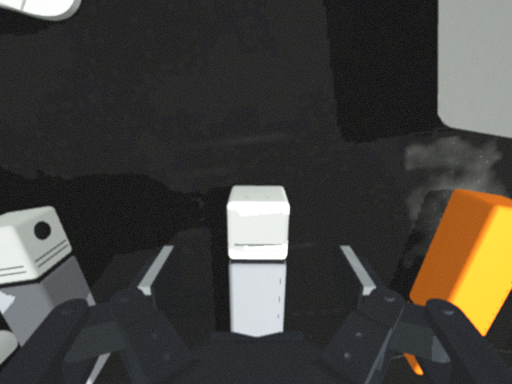

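The cap sits centred between the fingers: the cap middle is at (258,222) and the jaw middle at about 257. I'll go down, grip and lift slightly.

>>> carry_out(
  rows="1 0 0 1 0; 1 0 0 1 0; 1 0 0 0.6 0; 1 0 0 0 0; 0 0 0 0 0; 0 0 0 0 0; 0 0 0 0 0; 0 0 0 0 0; 0 0 0 0 0; 0 0 0 0 0",
  newtons=30,
)

```text
clock: 4.12
eef_pos: [559.6, -346.6, 27.0]
tcp_rot: [3.141, -0.002, -0.109]
contact_force: [-1.3, 1.6, 6.0]
opening: 0.625
```

>>> carry_out(
  rows="0 0 0 -0.4 0; 0 0 0 -0.4 0; 0 0 0 0 0; 0 0 0 0 0; 0 0 0 0 0",
)

```text
clock: 4.75
eef_pos: [558.6, -346.0, 48.9]
tcp_rot: [-3.141, 0.001, -0.109]
contact_force: [-0.2, 0.5, -2.3]
opening: 0.631
```

```bash
python3 look.py wrist w3;python3 look.py side s3
```

```text
4.8 [ 558.6 -346.    48.8] [-3.141e+00  1.000e-03 -1.090e-01] F [ 0.32 -0.42 -1.29] T [-0.01 -0.09  0.  ] op 0.628
4.85 [ 558.6 -346.    48.8] [-3.141e+00  1.000e-03 -1.090e-01] F [-0.37  0.61 -1.95] T [-0.   -0.04 -0.02] op 0.628
```

View pics/w3.png

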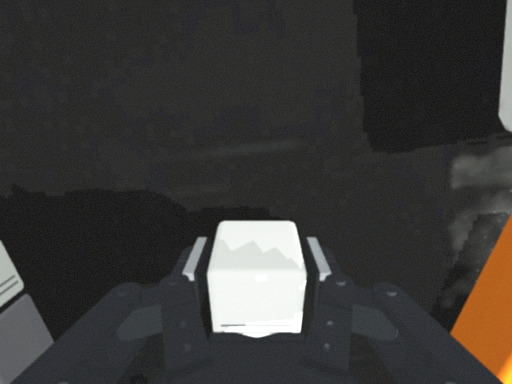

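Force reads about -1.9 N, which leans light but is noisy. I'll lift further and average.

>>> carry_out(
  rows="0 0 0 -0.5 0; 0 0 0 -0.5 0; 0 0 0 0 0; 0 0 0 0 0; 0 0 0 0 0",
)

```text
clock: 5.48
eef_pos: [558.5, -346.0, 78.9]
tcp_rot: [-3.141, 0.001, -0.109]
contact_force: [-0.4, 1.2, -1.3]
opening: 0.626
```

Run:
```python
from rig import r
import numpy as np,cv2
L=[];T=[]
for k in range(6):
    im=r.grab_frame("side"); s=r.sense();L.append(s["contact_force"]);T.append(s["wrist_torque"])
print(np.mean(L,0).round(2),np.std(L,0).round(2),np.mean(T,0).round(3),s["eef_pos"].round(1))
cv2.imwrite("pics/s4.png",cv2.resize(im[100:300,200:340],None,fx=4,fy=4)[:600])
cv2.imwrite("pics/w4.png",r.grab_frame("wrist"))
```

```text
[-0.22 -0.15 -1.32] [0.33 0.23 0.42] [ 0.01  -0.115 -0.003] [ 558.7 -346.1   79. ]
```

View pics/s4.png

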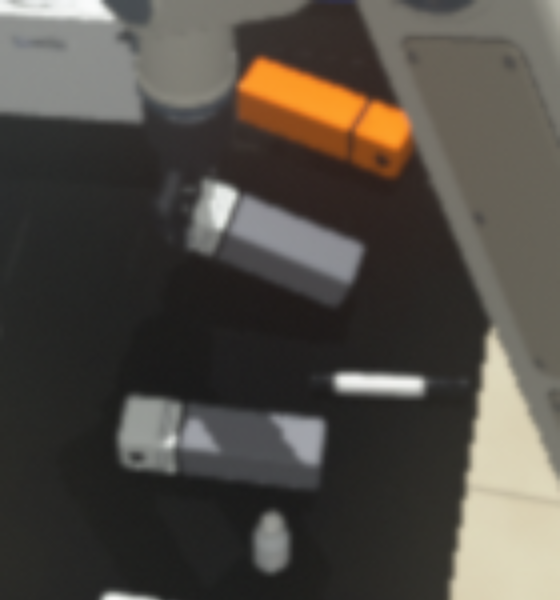

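T1 hangs level at about 1.4 N with a torque of 0.115 N·m (0.16 kg at 70 mm), so it is light. I'll put it back down and go to T2.

>>> carry_out(
  rows="0 0 0 0.7 0; 0 0 0 0.7 0; 0 0 0 0.3 0; 0 0 0 0.1 0; 0 0 0 0 0; 0.9 0 0 0 0; 1 0 0 0 0; 1 0 0 0 0; 1 0 0 0 0",
)

```text
clock: 6.95
eef_pos: [558.8, -346.1, 25.1]
tcp_rot: [-3.142, 0.0, -0.109]
contact_force: [0.1, 1.0, -0.3]
opening: 0.998
```

>>> carry_out(
  rows="1 0 0 -1 0; 1 0 0 -1 0; 1 0 0 -1 0; 1 0 0 -1 0; 1 0 0 0 -1; 1 0.4 -1 0 -0.17; 1 0 -1 0 0; 1 0 -1 0 0; 1 0 -1 0 0; 1 0 -1 0 0; 1 0 -1 0 0; 1 0 -0.72 0 0",
)

```text
clock: 8.45
eef_pos: [560.5, -143.3, 145.3]
tcp_rot: [-3.142, -0.0, 0.054]
contact_force: [0.9, -0.3, 0.3]
opening: 0.999
```

>>> carry_out(
  rows="1 0 0 0.5 0; 1 0 0 0.5 0; 1 0 0 0 0; 1 0 0 0 0",
)

```text
clock: 8.95
eef_pos: [560.6, -145.1, 115.0]
tcp_rot: [-3.141, 0.001, 0.053]
contact_force: [0.7, -0.6, -0.0]
opening: 1.001
```

```bash
python3 look.py wrist w5; python3 look.py side s5; python3 -c "
import cv2;a=cv2.imread('pics/s5.png')[100:300,200:340];cv2.imwrite('pics/s5c.png',cv2.resize(a,None,fx=3,fy=3))"
```

```text
9.0 [ 560.8 -145.   115.3] [ 3.142 -0.     0.053] F [ 0.81 -0.85 -0.24] T [-0.02  0.02 -0.02] op 1.001
9.05 [ 560.9 -144.9  115.5] [ 3.141 -0.     0.053] F [ 0.77 -0.01  0.  ] T [ 0.03 -0.08  0.03] op 0.998
```

View pics/w5.png

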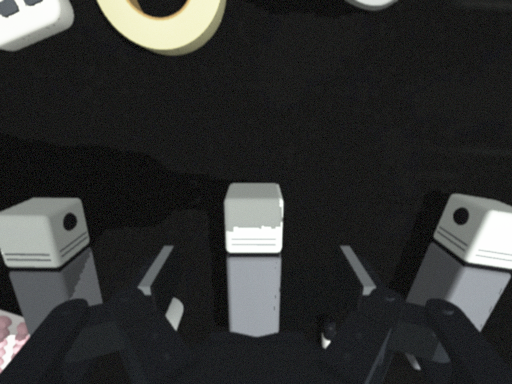

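View pics/s5c.png

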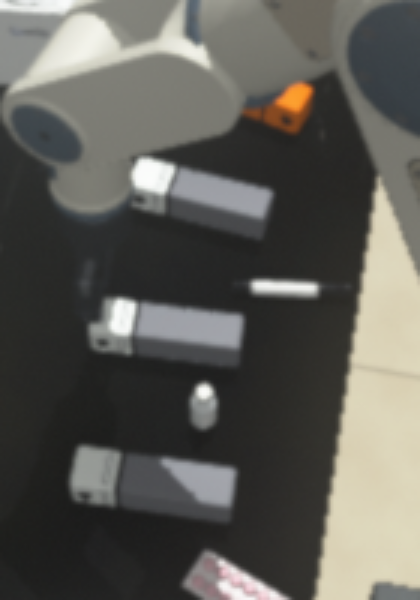

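T1 lies flat again. T2's cap is centred in the jaws at (254,218), and the dropper at (175,312) is well behind the finger. I'll go down on T2.

>>> carry_out(
  rows="1 0 -0.03 1 0; 1 0 0 1 0; 1 0 0 0.95 0; 1 0 0 0 0; 0 0 0 0 0; 0 0 0 0 0; 0 0 0 0 0; 0 0 0 0 0; 0 0 0 0 0; 0 0 0 0 0",
)

```text
clock: 10.3
eef_pos: [561.6, -143.8, 28.6]
tcp_rot: [3.141, -0.002, 0.054]
contact_force: [-0.8, 0.9, 5.8]
opening: 0.629
```

>>> carry_out(
  rows="0 0 0 -0.5 0; 0 0 0 -0.5 0; 0 0 0 0 0; 0 0 0 0 0; 0 0 0 0 0",
)

```text
clock: 10.92
eef_pos: [560.8, -143.6, 56.6]
tcp_rot: [3.141, -0.0, 0.054]
contact_force: [1.7, 0.9, -4.4]
opening: 0.626
```

```bash
cat > feel.py <<'E'
from rig import r
import numpy as np,cv2,sys
L=[];T=[]
for k in range(6):
    im=r.grab_frame("side"); s=r.sense();L.append(s["contact_force"]);T.append(s["wrist_torque"])
print(s["clock"],np.mean(L,0).round(2),np.std(L,0).round(2),np.mean(T,0).round(3),s["eef_pos"].round(1),s["opening"])
cv2.imwrite("pics/%s.png"%sys.argv[1],cv2.resize(im[100:300,200:340],None,fx=3,fy=3))
E
python3 feel.py s6
```

```text
11.225 [ 1.62 -0.22 -2.97] [0.56 0.54 0.36] [-0.042 -0.335  0.038] [ 560.6 -143.5   56.6] 0.6261944516498414
```

View pics/s6.png

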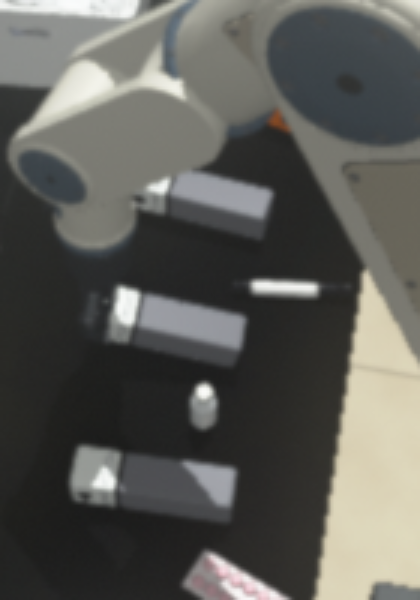

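T2 pulls about 3 N and its foot stays on the bench while T1 hung level at 1.4 N, so T2 is the full one. I'll pivot it up along the arc about its foot edge with a light grip.

>>> carry_out(
  rows="0 -0.15 0 -0.33 0; 0 -0.15 0 -0.33 0; 0 -0.19 0 -0.31 0; 0 -0.19 0 -0.31 0; 0 -0.23 0 -0.28 0; 0 -0.24 0 -0.28 0; 0 -0.27 0 -0.24 0; 0 -0.27 0 -0.24 0; 0 0 0 0 0; 0 0 0 0 0",
  newtons=20,
)

```text
clock: 12.48
eef_pos: [510.4, -146.3, 126.5]
tcp_rot: [3.141, -0.001, 0.054]
contact_force: [2.2, -0.8, -1.2]
opening: 0.626
```

```bash
python3 feel.py s7; python3 look.py scene c7; python3 -c "
import cv2;a=cv2.imread('pics/c7.png')[130:330,180:340];cv2.imwrite('pics/c7c.png',cv2.resize(a,None,fx=3,fy=3))"
```

```text
12.775 [ 3.2   0.37 -0.7 ] [0.49 0.59 0.39] [ 0.028 -0.54   0.003] [ 510.4 -146.3  126.4] 0.6253031230826006
12.82 [ 510.4 -146.3  126.4] [ 3.141e+00 -1.000e-03  5.400e-02] F [ 2.86  0.37 -0.64] T [ 0.04 -0.66  0.01] op 0.628
```

View pics/s7.png

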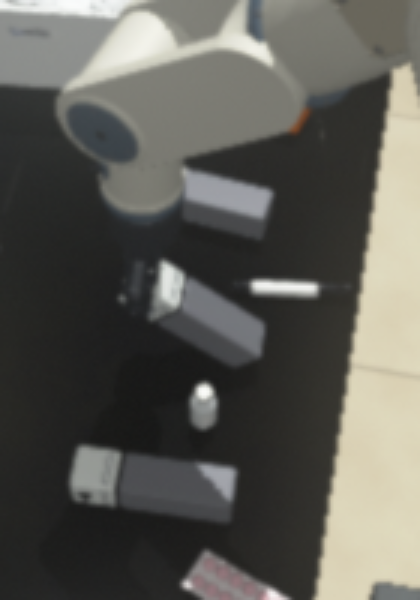

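View pics/c7c.png

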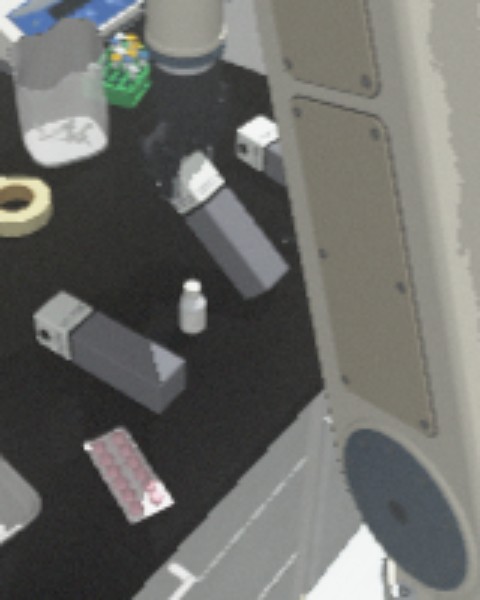

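It's about 52° up, the foot edge hasn't slid (computed edge x is about 414), and the dropper stands clear. Continuing to upright.

>>> carry_out(
  rows="0 -0.3 0 -0.21 0; 0 -0.3 0 -0.21 0; 0 -0.33 0 -0.16 0; 0 -0.33 0 -0.16 0; 0 -0.3 0 -0.11 0; 0 -0.3 0 -0.11 0; 0 -0.29 0 -0.06 0; 0 -0.29 0 -0.05 0; 0 0 0 0 0; 0 0 0 0 0",
)

```text
clock: 14.08
eef_pos: [436.8, -150.3, 158.7]
tcp_rot: [3.142, -0.0, 0.054]
contact_force: [1.9, 1.0, 5.2]
opening: 0.623
```

```bash
python3 feel.py s8; python3 look.py scene c8; python3 look.py wrist w8; python3 -c "
import cv2;a=cv2.imread('pics/c8.png')[130:330,180:340];cv2.imwrite('pics/c8c.png',cv2.resize(a,None,fx=3,fy=3))"
```

```text
14.375 [2.31 1.02 5.84] [0.34 0.64 0.39] [ 0.267 -0.46   0.019] [ 437.  -150.2  158.6] 0.6327251593904336
14.43 [ 437.1 -150.2  158.7] [-3.142e+00 -1.000e-03  5.400e-02] F [2.6 0.9 6.7] T [ 0.25 -0.48  0.04] op 0.627
14.47 [ 437.1 -150.2  158.6] [-3.142 -0.     0.054] F [2.78 1.39 5.67] T [ 0.28 -0.46  0.04] op 0.628
```

View pics/c8c.png

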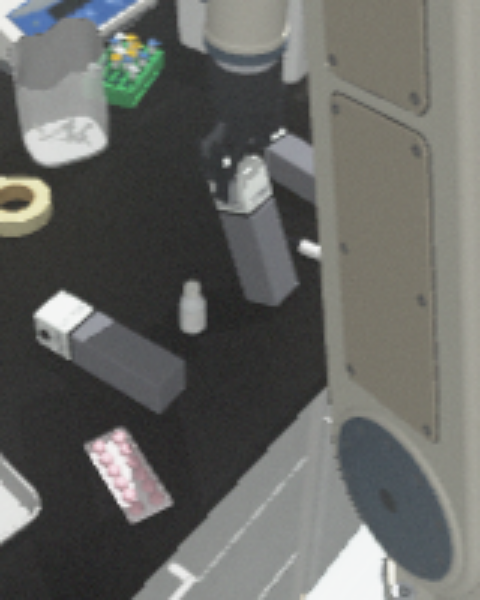

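View pics/w8.png

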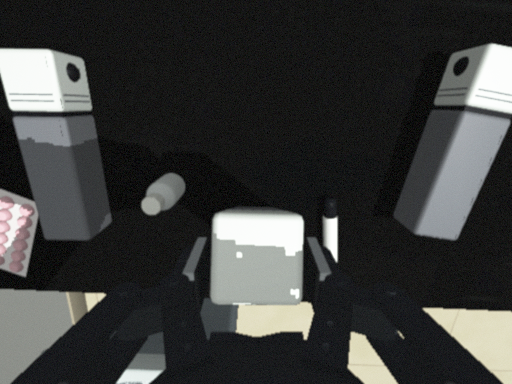

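View pics/s8.png

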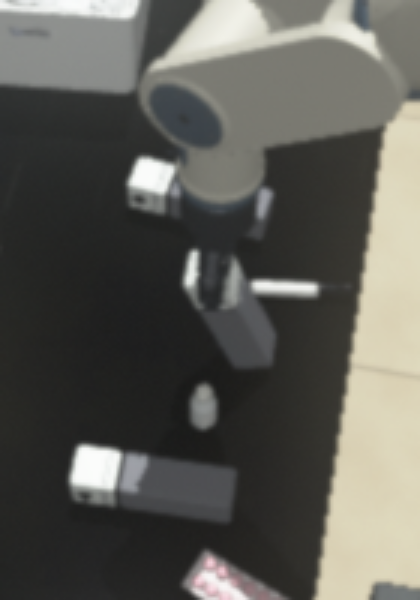

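Run:
```python
from rig import r
from h import *
s=r.get_calibration("side"); c=r.get_calibration("scene")
print("lug predicted upright; foot pts measured on z=0:")
for n,cc,q in (("scene",c,[(255/3+180,302/3+130),(278/3+180,305/3+130),(298/3+180,287/3+130)]),("side",s,[(236/3+200,366/3+100),(272/3+200,367/3+100)])):
    for u in q: print(n,onz(cc,*u,0)[:2].round(0))
ax=np.array([np.cos(.054),np.sin(.054)]);ay=np.array([-ax[1],ax[0]])
for a in(-23,23):
  for b in (-23,23):
    p=np.array([437,-150])+a*ax+b*ay; print(a,b,p.round(0),"scene",(proj(c,[*p,0])-[180,130])*3,(proj(c,[*p,128])-[180,130])*3,"side",(proj(s,[*p,0])-[200,100])*3)
```

```text
lug predicted upright; foot pts measured on z=0:
scene [ 397. -130.]
scene [ 374. -143.]
scene [ 372. -180.]
side [ 405. -130.]
side [ 365. -137.]
-23 -23 [ 415. -174.] scene [264.81116815 272.94292468] [269.11754664 189.89860699] side [234.06372561 331.24108171]
-23 23 [ 413. -128.] scene [242.65650467 296.39707669] [245.52786132 212.99990775] side [229.18384188 366.02788357]
23 -23 [ 461. -172.] scene [232.1782021  256.81704594] [234.23985406 173.98388016] side [194.53422317 326.32873904]
23 23 [ 459. -126.] scene [209.63554512 279.5685236 ] [210.20574914 196.34506339] side [189.01148073 360.93541447]
```

My sign was wrong: upright, the tube's body lies behind the contact edge. The contact edge is at x≈400 and the lugs at 437, so the tube still leans about 20° and the lugs must reach x≈378. I'll continue over the top.

>>> carry_out(
  rows="0 -0.2 0 -0.05 0; 0 -0.25 0 -0.04 0; 0 -0.25 0 -0.03 0; 0 -0.25 0 -0.02 0; 0 -0.25 0 -0.01 0; 0 -0.25 0 0 0; 0 -0.25 0 0.02 0; 0 -0.25 0 0.03 0; 0 0 0 0 0; 0 0 0 0 0",
)

```text
clock: 15.72
eef_pos: [379.0, -153.5, 162.0]
tcp_rot: [3.141, -0.001, 0.054]
contact_force: [-0.4, 1.4, 4.2]
opening: 0.625
```

```bash
python3 feel.py s9; python3 look.py scene c9; python3 -c "
import cv2;a=cv2.imread('pics/c9.png')[130:330,180:340];cv2.imwrite('pics/c9c.png',cv2.resize(a,None,fx=3,fy=3))"
```

```text
16.025 [0.29 2.75 6.  ] [0.13 0.35 0.53] [ 0.573 -0.159  0.022] [ 379.1 -153.5  161.9] 0.6262748411147776
16.07 [ 379.2 -153.5  161.9] [ 3.141e+00 -1.000e-03  5.400e-02] F [-0.08  2.55  6.38] T [ 0.59 -0.19  0.  ] op 0.625
```

View pics/c9c.png

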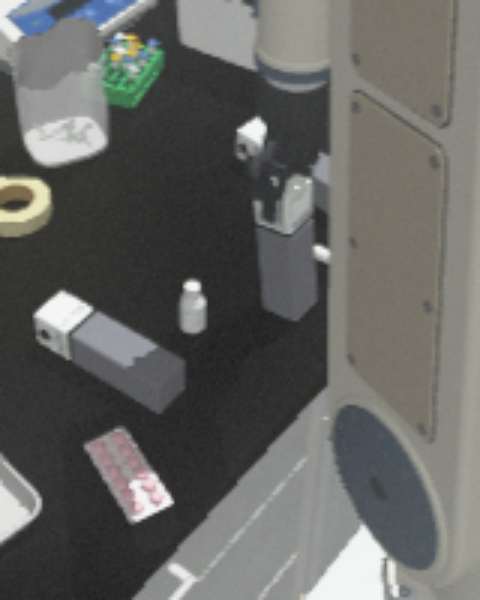

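View pics/s9.png

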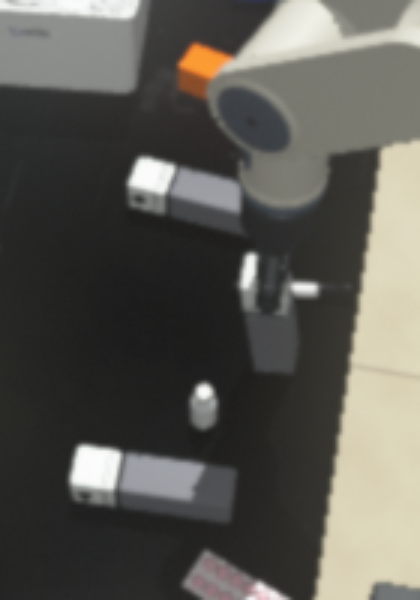

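```bash
cat > up.py <<'E'
from rig import r
from h import *
import sys
X=np.array([float(sys.argv[1]),float(sys.argv[2])]);yaw=float(sys.argv[3]);z0=float(sys.argv[4])
s=r.get_calibration("side"); c=r.get_calibration("scene")
ax=np.array([np.cos(yaw),np.sin(yaw)]);ay=np.array([-ax[1],ax[0]])
for a in(-23,23):
  for b in (-23,23):
    p=X+a*ax+b*ay
    print(a,b,p.round(0),*[(n,proj(k,[*p,z0]).round(1),proj(k,[*p,z0+128]).round(1)) for n,k in (("scene",c),("side",s))])
E
python3 up.py 379 -153.5 .054 0
python3 - <<'E'
print("scene crop meas", [(x/3+180,y/3+130) for x,y in ((262,305),(297,320),(317,302),(257,225),(296,236))])
print("side crop meas", [(x/3+200,y/3+100) for x,y in ((255,371),(295,373),(246,305),(291,312))])
E
```

```text
-23 -23 [ 357. -178.] ('scene', array([282.5, 227.9]), array([285. , 200.2])) ('side', array([294.8, 212.4]), array([297.4, 192.5]))
-23 23 [ 355. -132.] ('scene', array([275.3, 236.1]), array([277.3, 208.2])) ('side', array([293.4, 224.1]), array([296. , 204.7]))
23 -23 [ 403. -175.] ('scene', array([271.2, 222.4]), array([272.9, 194.7])) ('side', array([281.5, 210.8]), array([283.1, 190.8]))
23 23 [ 401. -129.] ('scene', array([263.9, 230.2]), array([265.1, 202.4])) ('side', array([279.9, 222.4]), array([281.5, 202.9]))
scene crop meas [(267.3333333333333, 231.66666666666669), (279.0, 236.66666666666669), (285.6666666666667, 230.66666666666669), (265.6666666666667, 205.0), (278.6666666666667, 208.66666666666669)]
side crop meas [(285.0, 223.66666666666669), (298.3333333333333, 224.33333333333331), (282.0, 201.66666666666669), (297.0, 204.0)]
```

It still leans about 6°, which is inside the 15° that rights itself. I'll nudge it the rest of the way, open to let it settle flat, then regrip it firmly upright.

>>> carry_out(
  rows="0 -0.2 0 -0.02 0; 0 -0.2 0 0 0; 0 0 0 0 0; 0 0 0 0 0; 0.7 0 0 0 0; 0.8 0 0 0 0; 0.9 0 0 0 0; 1 0 0 0 0; 1 0 0 0 0; 1 0 0 0 0",
)

```text
clock: 17.32
eef_pos: [366.5, -154.0, 162.1]
tcp_rot: [3.142, -0.0, 0.054]
contact_force: [0.3, -0.4, 0.4]
opening: 1.001
```

```bash
python3 look.py side s10; python3 look.py scene c10;  python3 look.py wrist w10;python3 -c "
import cv2,numpy as np;a=cv2.imread('pics/c10.png')[150:250,230:320];b=cv2.imread('pics/s10.png')[150:250,250:340]
cv2.imwrite('pics/c10c.png',cv2.resize(np.hstack([a,b]),None,fx=4,fy=4))"
```

```text
17.38 [ 366.5 -154.   162.1] [ 3.142 -0.     0.054] F [ 0.31 -0.    1.32] T [-0.    0.03 -0.  ] op 1.001
17.43 [ 366.5 -154.   162.1] [ 3.142 -0.     0.054] F [ 0.   -0.3   0.42] T [ 0.   -0.   -0.02] op 1.006
17.48 [ 366.5 -154.   162.1] [-3.142  0.     0.054] F [ 0.28 -0.61 -0.16] T [0.03 0.01 0.04] op 1.001
```

View pics/c10c.png

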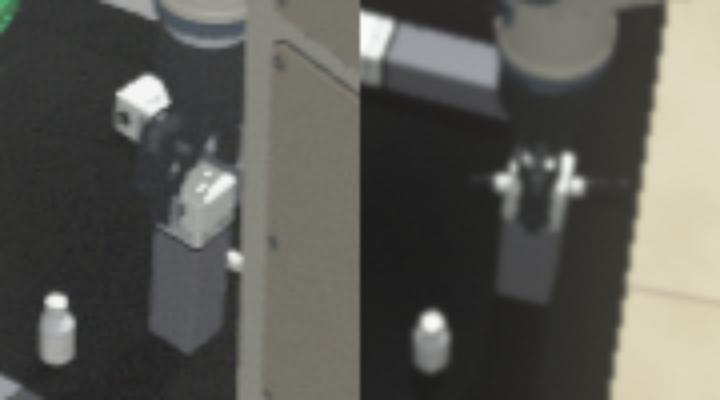

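View pics/w10.png

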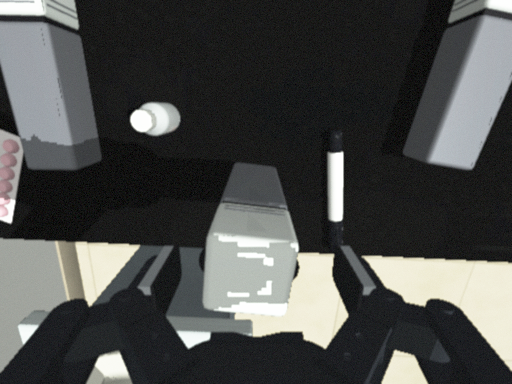

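It now stands upright on its own, with lugs at (203,258) and (296,268) in the wrist view. I'll measure the lugs at z=155.

```bash
python3 - <<'E'
from h import *
import pickle
c=pickle.load(open("pics/w10.pkl","rb"))
A=onz(c,202,259,155);B=onz(c,297.5,268,155);d=A-B
print(A.round(1),B.round(1),"mid",((A+B)/2).round(1),np.linalg.norm(d).round(1),"yaw",(np.arctan2(d[1],d[0])-np.pi/2).round(3))
im=cv2.imread("pics/w10.png")[150:340,180:320];cv2.imwrite("pics/w10c.png",cv2.resize(im,None,fx=3,fy=3))
E
python3 up.py 370 -153 .0 0
```

```text
[ 365.2 -124.1  155. ] [ 362.4 -177.5  155. ] mid [ 363.8 -150.8  155. ] 53.4 yaw -0.053
-23 -23 [ 347. -176.] ('scene', array([284.7, 229.6]), array([287.3, 201.8])) ('side', array([297.7, 213.3]), array([300.5, 193.5]))
-23 23 [ 347. -130.] ('scene', array([276.9, 237.5]), array([279. , 209.6])) ('side', array([295.6, 224.9]), array([298.4, 205.6]))
23 -23 [ 393. -176.] ('scene', array([273.8, 223.5]), array([275.6, 195.8])) ('side', array([284.5, 211.1]), array([286.3, 191.1]))
23 23 [ 393. -130.] ('scene', array([265.8, 231.2]), array([267.2, 203.3])) ('side', array([282.2, 222.6]), array([283.9, 203.2]))
```

View pics/w10c.png

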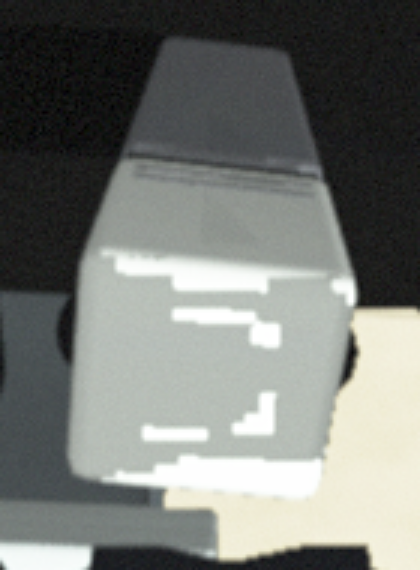

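>>> carry_out(
  rows="1 -0.09 -0.1 0.13 0.77; 1 0 0 0 0; 0 0 0 0 0; 0 0 0 0 0; 0 0 0 0 0; 0 0 0 0 0; 0 0 0 0 0; 0 0 0 0 0; 0 0 0 -0.3 0; 0 0 0 -0.3 0; 0 0 0 0 0; 0 0 0 0 0",
  newtons=60,
)

```text
clock: 18.98
eef_pos: [363.5, -151.1, 176.1]
tcp_rot: [-3.142, 0.0, -0.053]
contact_force: [0.1, -0.2, -7.0]
opening: 0.615
```

```bash
python3 feel.py s11; python3 look.py scene c11; python3 look.py wrist w11; python3 -c "
import cv2,numpy as np;a=cv2.imread('pics/c11.png')[150:250,230:320];b=cv2.imread('pics/s11.png')[150:450,150:420]
cv2.imwrite('pics/c11c.png',np.hstack([cv2.resize(a,None,fx=3,fy=3),b]))"
```

```text
19.275 [ 0.11  0.13 -6.61] [0.41 0.3  0.46] [0.002 0.014 0.007] [ 363.5 -151.1  176. ] 0.6117750586082872
19.32 [ 363.5 -151.1  176. ] [-3.141  0.    -0.054] F [-0.93 -0.55 -6.09] T [ 0.03 -0.02  0.  ] op 0.61
19.38 [ 363.6 -151.1  176.1] [-3.141  0.    -0.053] F [ 0.65  0.1  -5.57] T [-0.05  0.01  0.04] op 0.613
```

View pics/c11c.png

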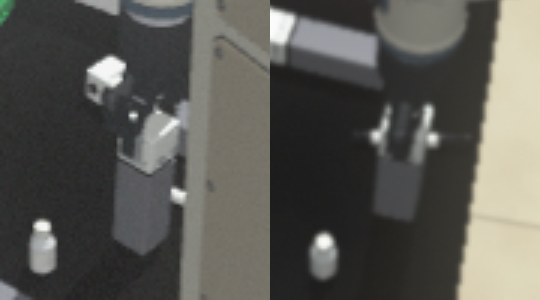

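View pics/w11.png

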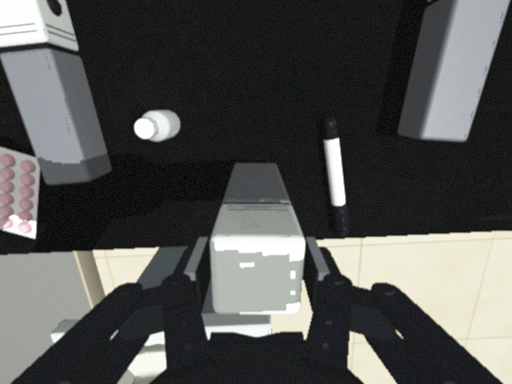

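It hangs at 6.5 N with near-zero torque, so it is upright in the grip. I'll raise it and carry it over.

>>> carry_out(
  rows="0 0 0 -0.4 0; 0 0 0 -0.7 0; 0 0 0 -0.8 0; 0 0 0 -0.7 0; 0 0 0 -0.4 0; 0 0 -0.2 0 0; 0 0 -0.4 0 0; 0 0.1 -0.6 0 0; 0 0.15 -0.7 0 0; 0 0.15 -0.7 0 0; 0 0.15 -0.7 0 0; 0 0.15 -0.7 0 0",
)

```text
clock: 20.88
eef_pos: [390.4, -31.0, 265.2]
tcp_rot: [-3.141, 0.002, -0.053]
contact_force: [-0.2, -0.7, -6.9]
opening: 0.614
```

>>> carry_out(
  rows="0 0.15 -0.7 0 0; 0 0.15 -0.7 0 0; 0 0.15 -0.7 0 0; 0 0.15 -0.7 0 0; 0 0.15 -0.7 0 0; 0 0.15 -0.7 0 0; 0 0.15 -0.7 0 0; 0 0.15 -0.7 0 0; 0 0.15 -0.7 0 0; 0 0.15 -0.7 0 0; 0 0.15 -0.7 0 0; 0 0.15 -0.7 0 0",
)

```text
clock: 22.38
eef_pos: [458.5, 217.7, 265.9]
tcp_rot: [3.141, 0.0, -0.053]
contact_force: [1.0, -0.2, -6.0]
opening: 0.611
```

>>> carry_out(
  rows="0 0.15 -0.7 0 0; 0 0.15 -0.7 0 0; 0 0.15 -0.7 0 0; 0 0 -0.6 0 0; 0 0 -0.4 0 0; 0 0 -0.2 0 0; 0 0 0 0 0; 0 0 0 0 0; 0 0 0 0 0",
)

```text
clock: 23.5
eef_pos: [477.2, 314.0, 266.2]
tcp_rot: [3.141, 0.0, -0.054]
contact_force: [0.3, 0.3, -6.6]
opening: 0.612
```

```bash
python3 feel.py s12;  python3 look.py side s12f; python3 look.py scene c12; python3 look.py wrist w12; python3 -c "
import cv2,numpy as np;a=cv2.imread('pics/c12.png')[200:384,60:240];b=cv2.imread('pics/s12f.png')[200:384,140:320]
cv2.imwrite('pics/c12c.png',cv2.resize(np.hstack([a,b]),None,fx=2.2,fy=2.2))"
```

```text
23.8 [ 0.3   0.15 -6.25] [0.36 0.61 0.47] [0.    0.021 0.01 ] [477.2 314.3 266.2] 0.6093933878906322
23.85 [477.2 314.4 266.2] [ 3.142  0.    -0.054] F [-0.41 -0.3  -6.49] T [ 0.02  0.   -0.  ] op 0.61
23.9 [477.2 314.4 266.2] [ 3.142  0.    -0.054] F [ 0.16  0.32 -6.65] T [-0.08 -0.02 -0.02] op 0.614
23.95 [477.2 314.4 266.2] [ 3.142  0.    -0.054] F [-0.09 -0.1  -6.59] T [ 0.03 -0.01 -0.04] op 0.613
```

View pics/c12c.png

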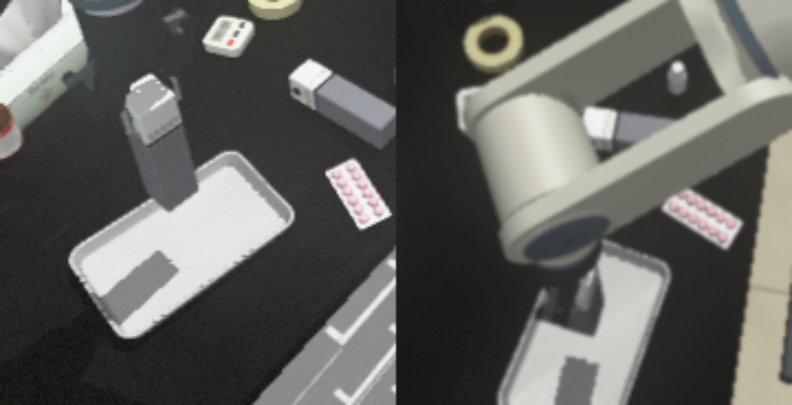

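View pics/w12.png

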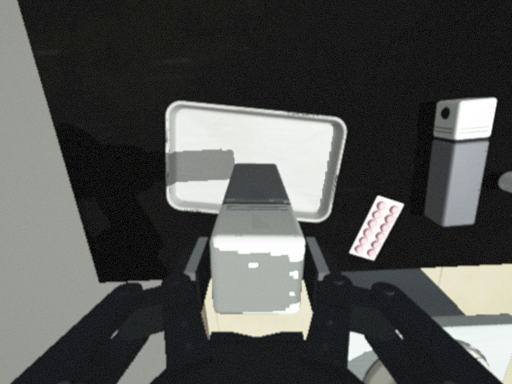

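The tube hangs upright over the tray's middle; torque is near zero. I'll lower it slowly, then in small steps.

>>> carry_out(
  rows="0 0 0 0.3 0; 0 0 0 0.5 0; 0 0 0 0.5 0; 0 0 0 0.5 0; 0 0 0 0.5 0; 0 0 0 0.4 0; 0 0 0 0.3 0; 0 0 0 0.2 0; 0 0 0 0.1 0; 0 0 0 0 0; 0 0 0 0 0",
)

```text
clock: 25.32
eef_pos: [477.4, 314.6, 167.6]
tcp_rot: [-3.141, -0.001, -0.054]
contact_force: [0.7, -0.5, -6.0]
opening: 0.613
```

>>> carry_out(
  rows="0 0 0 0.03 0; 0 0 0 0.03 0; 0 0 0 0 0; 0 0 0 0 0",
)

```text
clock: 25.82
eef_pos: [477.2, 314.4, 165.4]
tcp_rot: [3.142, 0.0, -0.054]
contact_force: [-0.4, 1.0, -6.4]
opening: 0.614
```

```bash
python3 feel.py s13
```

```text
26.125 [ 0.07 -0.01 -6.58] [0.41 0.63 0.35] [-0.004 -0.004 -0.012] [477.2 314.4 165.4] 0.6096953955877155
```

>>> carry_out(
  rows="0 0 0 0.03 0; 0 0 0 0.03 0; 0 0 0 0.03 0; 0 0 0 0 0; 0 0 0 0 0",
)

```text
clock: 26.75
eef_pos: [477.2, 314.4, 162.7]
tcp_rot: [3.142, 0.0, -0.053]
contact_force: [0.4, 0.1, -6.8]
opening: 0.616
```

>>> carry_out(
  rows="0 0 0 0.03 0; 0 0 0 0.03 0; 0 0 0 0 0; 0 0 0 0 0",
)

```text
clock: 27.25
eef_pos: [477.2, 314.4, 160.9]
tcp_rot: [-3.142, -0.0, -0.054]
contact_force: [-0.0, 0.8, -6.4]
opening: 0.611
```

```bash
python3 feel.py s14
```

```text
27.55 [-0.11 -0.02 -5.99] [0.32 0.49 0.63] [0.053 0.027 0.012] [477.2 314.4 160.9] 0.613566562666032
```

>>> carry_out(
  rows="0 0 0 0.03 0; 0 0 0 0 0; 0 0 0 0 0",
)

```text
clock: 27.92
eef_pos: [477.6, 314.7, 160.7]
tcp_rot: [-3.141, -0.001, -0.054]
contact_force: [-0.7, 0.6, 6.5]
opening: 0.612
```

```bash
python3 feel.py s15
```

```text
28.225 [-1.18  0.23  6.07] [0.38 0.28 0.7 ] [-0.312  0.217 -0.004] [477.6 314.7 160.7] 0.613782874081045
```

The foot is down on the tray (the force swung from -6 to +6 N, so about 12 N on the tray). Releasing.

>>> carry_out(
  rows="0.7 0 0 0 0; 0.75 0 0 0 0; 0.85 0 0 0 0; 1 0 0 0 0; 1 0 0 0 0; 1 0 0 0 0; 1 0 0 0 0",
  newtons=20,
)

```text
clock: 29.1
eef_pos: [477.2, 314.4, 160.0]
tcp_rot: [3.142, 0.0, -0.054]
contact_force: [-0.1, 0.2, -0.2]
opening: 1.001
```

```bash
python3 look.py wrist w16
```

```text
29.15 [477.2 314.4 160. ] [ 3.142 -0.    -0.054] F [0.12 0.62 0.03] T [ 0.01  0.02 -0.02] op 1.003
```

View pics/w16.png

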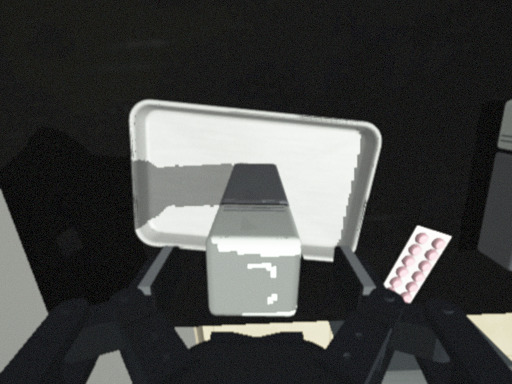

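The tube stands free between the open fingers at (254,260), with gaps on both sides. I'll rise straight up and away.

>>> carry_out(
  rows="1 0 0 -0.4 0; 1 0 0 -0.8 0; 1 0 0 -1 0; 1 0 0 -1 0; 1 0 0 -1 0; 1 0 0 -1 0; 1 1 0 0 0; 1 1 0 0 0; 1 1 0 0 0; 1 1 0 0 0; 1 0 0 0 0; 1 0 0 0 0",
)

```text
clock: 30.65
eef_pos: [596.4, 307.9, 316.3]
tcp_rot: [3.142, 0.0, -0.054]
contact_force: [0.2, 0.1, -0.4]
opening: 0.999
```

```bash
python3 look.py side s17; python3 look.py scene c17; python3 up.py 477 314.5 -.053 2; python3 -c "
import cv2,numpy as np;a=cv2.imread('pics/c17.png')[140:384,60:310];b=cv2.imread('pics/s17.png')[140:384,140:330]
cv2.imwrite('pics/c17c.png',cv2.resize(np.hstack([a,b]),None,fx=1.8,fy=1.8))"
```

```text
30.7 [596.2 308.1 316.3] [-3.142  0.    -0.053] F [-0.8   0.42  0.68] T [-0.01  0.01 -0.02] op 1.0
30.75 [596.2 308.1 316.4] [-3.142  0.    -0.053] F [ 0.85 -1.18 -0.82] T [0.04 0.01 0.  ] op 1.0
-23 -23 [453. 293.] ('scene', array([158.2, 307.8]), array([150.5, 280. ])) ('side', array([237.3, 344.9]), array([235.1, 333.2]))
-23 23 [455. 339.] ('scene', array([144.6, 319. ]), array([135.5, 291.5])) ('side', array([232.8, 361.1]), array([230.1, 350.7]))
23 -23 [499. 290.] ('scene', array([148. , 298.3]), array([139.6, 270.4])) ('side', array([222.1, 340.8]), array([218.5, 328.8]))
23 23 [501. 336.] ('scene', array([134.5, 309.1]), array([124.7, 281.3])) ('side', array([217.4, 356.8]), array([213.2, 346.1]))
```

View pics/c17c.png

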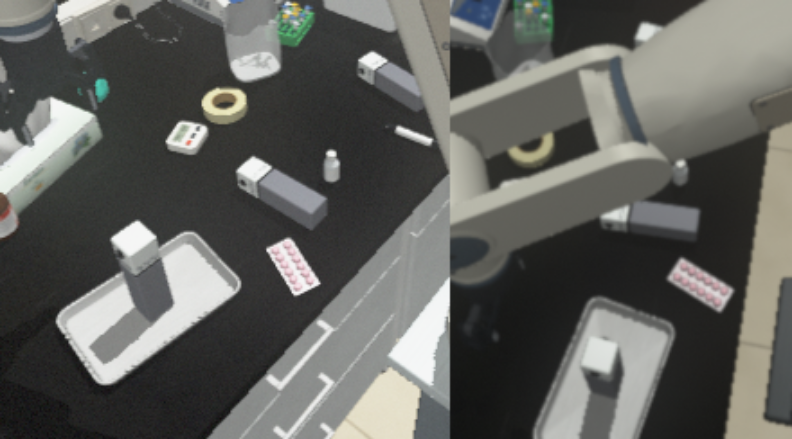

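The tube's foot corner in the scene view is at (146,319), against (145,319) predicted for an upright tube there. The light tubes lie flat, the dropper stands, and the arm is clear. Handing in.

```bash
python3 -c "
from rig import r
print(r.sign_off())"
```

```text
the job is handed in; nothing more can be done
None
```

The full tube, the middle one of the three, now stands upright in the middle of the steel tray, released. I handed the job in at about 31 s of the 72 s allowed.

- **Finding it:** The tube nearest the orange look-alike hung level at about 1.4 N (light) and I laid it back. The middle tube pulled about 3 N with its foot still on the bench, and 6.5 N once fully lifted. I did not need to lift the third tube.
- **Standing it up:** I pivoted it up on its foot, let it settle upright on the bench, then gripped it again at 60 N. I carried it over and lowered it in steps of about 1 mm. It pressed on the tray with about 12 N before I let go.
- **Last checks:**
  - The tube's foot corner was within about 1.5 px of where an upright tube would put it.
  - The light tube that I lifted and the third tube both looked flat and about in place. I judged this by eye rather than measuring their final positions.
  - The dropper bottle stood, and the wrist force was about zero with the gripper clear.
- **What went wrong:** I first worked out the pivot with a sign error, which left the tube leaning about 20° on the bench, and its foot slid a little before I corrected it. Otherwise the scene and side cameras differed by about 5 mm on positions, so I relied on the wrist camera for the lugs.

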